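Prop the wide bin's lid on its stay

TASK

Raise the hinged lid of the wide potato bin by its knob, until the metal stay at its side drops into its notch, then let the lid down gently so that it rests propped open on the stay and let go. Leave the narrow bin shut.

Things in the scene. Friction and masses are not known exactly. Their poses are not given: they have to be found in the camera images.
- wide_bin_knob (a point): Centre of the wide bin's lid knob, 115 mm above the worktop when shut: a steel disc, diameter 26, 24 mm thick, flat faces looking left and right along the bin's width, on a 14 mm wide neck 23 mm beyond the middle of the lid's front edge, free air below. Gripped on its flat faces from above it pivots between the fingers, so the gripper can stay upright. Axes turn with the lid: y along the width.
- wide_bin_hinge (a point): Middle of the lid's hinge line at the far rim of the wide bin, 115 mm up. The bin, fixed: cream box, wooden lid, 180 mm deep, 220 wide, 120 high; left or right of a like bin 130 wide. y along the hinge line, x to the bin's back, z up. At lid angle a the knob's centre is at (-210 cos a, 0, 210 sin a) mm here. Steel stay and notched rail on the bin's right side (-y), 20 mm proud.
- wide_bin_lid (a joint): Lid angle, rad: 0 shut, grows as it opens, stop at 1.15. The lid (0.3 to 0.5 kg) falls shut if let go too early. The stay, a 95 mm bar pivoted on the lid's edge, slides back along the rail and drops by itself over a step into its notch, 12 mm deep, once the lid passes about 0.95 (54 degrees); let down from above that, the lid comes to rest on it at about 0.84 (48 degrees).
- narrow_bin_lid (a joint): Lid angle of the narrow bin (130 mm wide, otherwise built the same), rad: 0 shut. To be left shut.

How it is judged:
On the way:
1. the wide bin's lid has been raised far enough for its stay to drop (value of joint wide_bin_lid above 0.9 rad).
At the end, for the whole second after the job is handed in: The wide bin's lid rests, still and let go, on its stay, between 0.74 and 0.92 rad (42 to 53 degrees) open; the narrow bin's lid is shut (under 0.05 rad) (value of joint wide_bin_lid between 0.74 and 0.92 rad and velocity of joint wide_bin_lid between -0.05 and 0.05 rad/s and value of joint narrow_bin_lid below 0.05 rad); the robot touches nothing.
It fails at once if the wide bin's lid dropped: it fell faster than 1.6 rad/s instead of being let down gently (velocity of joint wide_bin_lid below -1.6 rad/s).
It fails at once if the narrow bin's lid opened (value of joint narrow_bin_lid above 0.2 rad).
It also fails if it takes over 48 s, if anything falls off the work surface, if the arm or the gripper's body presses on something with over 40 N, if the wrist force passes 120 N, or if a joint passes its speed limit or range.

ROBOT

A 6-joint arm with a two-finger parallel gripper is mounted at the origin on a cart in front of the work surface, level with it; the furniture and walls round the work are solid. World frame = base frame: x ahead of the robot, y to its left, z up, the work surface at z = 0. Lengths are in m, angles in rad, forces in N, time in s.
With the tool pointing down it reaches from about 0.375 to 0.9 m from the base axis. Payload 3.1 kg.
Tool frame: the origin (TCP) lies between the finger pads; the fingertips stand 8 mm ahead of it and the grasp point (between the pads) lies 11 mm behind it; z points along the fingers, y is the line along which they close (so a half turn about z gives the same grasp; the last joint's range is limited). The gripper opens to 87 mm and grips with 3 to 60 N. Pads are 19 mm wide; open, the fingers measure 117 mm over their backs; the gripper's body (75 mm by 190 mm) begins 51 mm behind the grasp point.
Start: joints at [-1.399, 0.527, 1.433, -0, 1.181, -0.178], TCP at [0.215, -0.587, 0.192] pointing down, gripper open.
Joint ranges: [-3.08, 3.08], [-0.75, 2.2], [0.22, 2.44], [-1.43, 4.57], [0, 2.65], [-2.85, 2.85]. Speed limits (rad/s): [2.79, 2.79, 3.14, 3.14, 3.14, 3.14].

INTERFACE

Orientations are given as a unit quaternion [x, y, z, w].
In Python, from rig import robot, vision, job gives the robot as it stands.
- The arm moves only by the shell command python3 -m handwheel 'ROWS' [OPENING] [FORCE]. ROWS is JSON, a list of rows, each a list of 4 numbers: the shift along the tool's x, y, z as a fraction of full scale, then the turn about the tool's z as a fraction of full scale. A call has 1 to 20 rows; each row is the pose to reach, as a shift and turn from the pose commanded when the call began, along the tool's axes at that moment, turning the shorter way round; what a row does not reach only later rows make up. Full scale, the value 1, is 300 mm for a shift and 2 pi rad for a turn. A row lasts 1/12 s, in which the tool goes at most 41.7 mm and 7.16 degrees, less where a joint would pass 70% of its speed; a pose out of reach is approached as far as the arm can. A call with a number of a shift or a turn outside -1 to 1 is refused whole. A call with a gripper value outside its range is refused whole. OPENING is the opening in per cent of the stroke, from 0 (shut) to 100 (fully open), set as the call begins (- or left out, the last holds). The fingers move at their own pace and stop on an object; FORCE is the grip in N (left out, the last holds). Time passes only in rows, so rows that repeat a pose let the fingers close. It gives the time, the measured TCP pose, the force, the opening and the grip force at its end, in the units of the state.
- robot.get_obs(): the state, without advancing time (a new reading comes with each control period).
- vision.camera(name): name is "side" or "top"; returns a dict with "frame" (400x640x3 uint8, red, green, blue), "K" (3x3 intrinsics, pixels), "cam_to_world" (4x4, takes a point from camera to world coordinates). Camera axes: x right, y down, z forward; pixel columns grow to the right and rows downward; lengths in m; the calibration is good to about 2 mm. A picture is of the moment at which its call begins. There is no depth.
- job.hand_in(): hands the job in; it is judged then, once.
Trained networks look in the newest picture that a camera, given by its name, has taken for a name from the list of things; names that differ only in an ending like _2 or _b are one class to them, and where a whole thing is asked for, a point or a joint stands for the part that bears it (a point fixed in the world has none). Each returns a list of dicts, best first, with "conf" (0 to 1); they miss things now and then, are a little off and sometimes report something else, mostly with a low value. They report only what shows in the picture. A call takes as long as a camera call.
- vision.look_for(camera, label): "point" ([row, column] in pixels, amid what is visible of it).
- vision.outline_of(camera, label): "mask" (400x640 bool, what is visible of it) and "point" ([row, column] in pixels, amid what is visible of it).
The state is a dict: "time": time; "q": joint angles; "joint_velocities": joint speeds; "joint_torque": joint torques, N m; "position": TCP position; "tool_rot": TCP orientation; "ft_force": force on the tool from outside, world axes, zero at the start; "moment": the same for the moment, N m; "grip_width": finger opening in m; "grip_force": force on a finger pad.
Only numpy, scipy, OpenCV 4.12 (cv2) and the standard library are available. Lean on these libraries where they do the work, as an engineer would, in place of code of your own. Each camera call takes 0.05 s, during which the arm holds its last target. There are 200 camera calls.

## Working session

There is one attempt and no reset: what is moved stays moved. The work goes in short steps, Python scripts to look and compute and a shell command to move; the robot and the scene stay as the last step left them, time stands still between calls to the robot, and variables do not carry over. Pictures are saved under pics/ and viewed, at most 10 in all, crops included, and the job is handed in when it is done.

```bash
mkdir -p pics; cat > h.py <<'E'
import numpy as np, cv2
from rig import robot, vision, job
def ray(c,p):
    T=c["cam_to_world"]; d=T[:3,:3]@np.linalg.inv(c["K"])@np.array([p[1],p[0],1.]); return T[:3,3],d
def at_z(c,p,z):
    o,d=ray(c,p); return o+d*(z-o[2])/d[2]
def tri(a,b):
    (o1,d1),(o2,d2)=a,b; d1=d1/np.linalg.norm(d1); d2=d2/np.linalg.norm(d2)
    s=np.linalg.lstsq(np.c_[d1,-d2],o2-o1,rcond=None)[0]
    p,q=o1+s[0]*d1,o2+s[1]*d2; return (p+q)/2,np.linalg.norm(p-q)
def proj(c,P):
    T=np.linalg.inv(c["cam_to_world"]); v=c["K"]@(T[:3,:3]@P+T[:3,3]); return v[:2][::-1]/v[2]
def save(c,n): cv2.imwrite("pics/"+n,c["frame"][:,:,::-1])
E
python3 - <<'E'
from h import *
np.set_printoptions(precision=4,suppress=True)
s=robot.get_obs(); print(s["time"],s["position"],s["tool_rot"],s["ft_force"])
for n in("side","top"):
    c=vision.camera(n); save(c,n+"0.png"); print(n,c["cam_to_world"][:3,3])
    for l in("wide_bin_knob","wide_bin_hinge","wide_bin_lid","narrow_bin_lid"):
        for r in vision.look_for(n,l)[:3]: print(l,r["conf"],r["point"],at_z(c,r["point"],.115))
E
```

```text
0.0 [ 0.2147 -0.5861  0.1907] [ 0.9847  0.1745 -0.     -0.0011] [-0.3842 -0.5472 -0.2037]
side [0.5822 0.8419 0.5264]
wide_bin_knob 0.64 [293.3, 334.1] [0.5471 0.3341 0.115 ]
wide_bin_hinge 0.57 [316.8, 325.8] [0.5621 0.3885 0.115 ]
narrow_bin_lid 0.82 [189.0, 323.7] [ 0.5543 -0.0819  0.115 ]
top [0.3714 0.0525 1.1136]
wide_bin_knob 0.7 [197.3, 206.1] [0.5503 0.312  0.115 ]
wide_bin_hinge 0.65 [200.3, 207.4] [0.5437 0.3087 0.115 ]
wide_bin_lid 0.67 [196.8, 203.4] [0.5512 0.3179 0.115 ]
narrow_bin_lid 0.7 [202.4, 384.8] [ 0.5471 -0.0738  0.115 ]
```

```bash
python3 -c "
import cv2,numpy as np
cv2.imwrite('pics/both.png',np.vstack([cv2.imread('pics/side0.png')[:300],cv2.imread('pics/top0.png')[:300]]))"
```

```text
(no output)
```

View pics/top0.png

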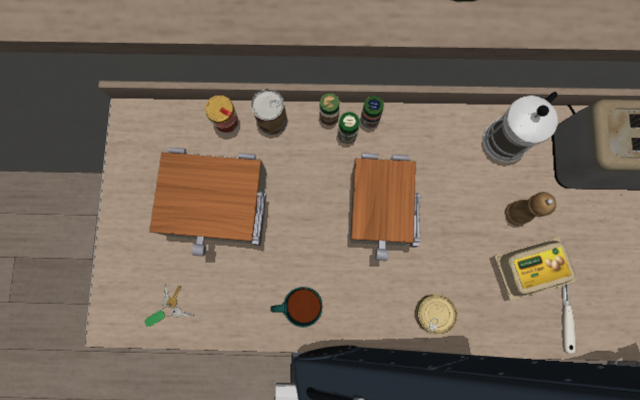

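View pics/side0.png

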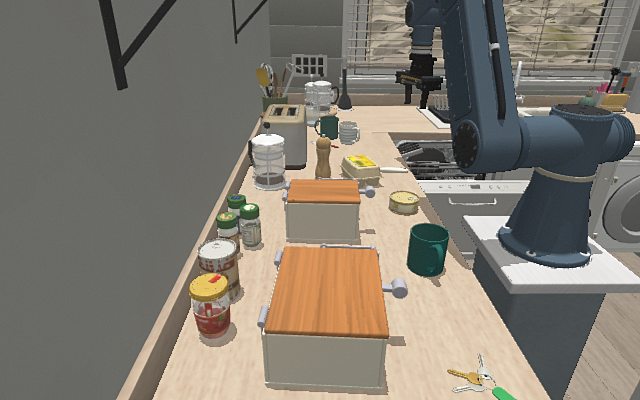

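The top view shows the wide bin at left, with its lid corners near (row,col) (153,162), (159,260), (233,151) and (241,257), and its knob near (249,198). In the side view the knob is at (288,400). The networks' "knob" points lie on the middle of the lid, so I'll measure the knob from enlarged crops.

```bash
python3 - <<'E'
import cv2,numpy as np
a=cv2.imread('pics/top0.png')[140:265,140:280]; b=cv2.imread('pics/side0.png')[240:340,330:430]
a=cv2.resize(a,None,fx=4,fy=4,interpolation=cv2.INTER_CUBIC); b=cv2.resize(b,(240,240))
z=np.zeros((500,800,3),np.uint8); z[:,:560]=a; z[:240,560:]=b
cv2.imwrite('pics/crop.png',z)
from h import *
for n in("top",):
    c=vision.camera(n)
    r=vision.outline_of(n,"wide_bin_lid")[0]; m=r["mask"].astype(np.uint8); print(r["conf"],m.sum(),cv2.boundingRect(m))
    h=cv2.convexHull(max(cv2.findContours(m,0,2)[0],key=len)); print(cv2.approxPolyDP(h,4,True).reshape(-1,2).tolist())
E
```

```text
0.97 8808 (149, 153, 114, 104)
[[161, 154], [259, 160], [258, 239], [199, 256], [150, 232]]
```

View pics/crop.png

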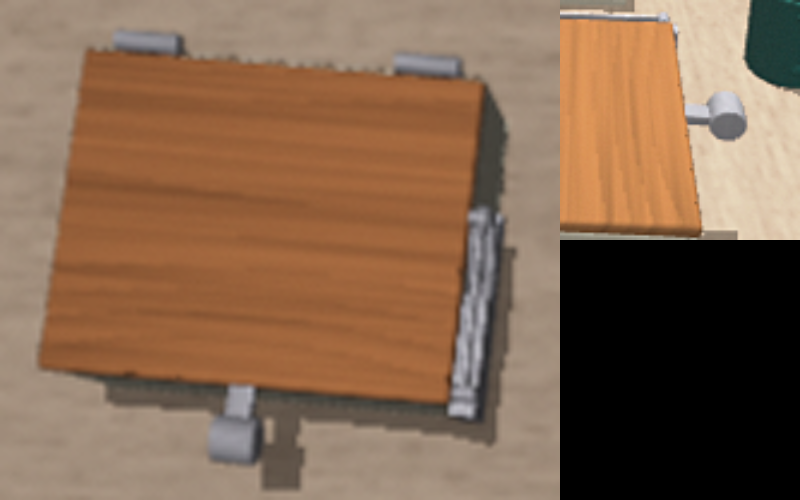

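The crop puts the knob at about (250.0,198.7) in the top view and (288.3,399.6) in the side view. The lid corners in the crop are (85,50), (485,82), (450,402) and (40,367).

```bash
python3 - <<'E'
from h import *
from scipy.spatial.transform import Rotation as R
np.set_printoptions(precision=4,suppress=True)
t=vision.camera("top"); s=vision.camera("side")
kt=[250.,198.7]; ks=[288.3,399.6]
print("tri",tri(ray(t,kt),ray(s,ks)))
k=at_z(t,kt,.115); print("knob top/side",k,at_z(s,ks,.115))
C=[at_z(t,[140+y/4-.4,140+x/4-.4],.12) for x,y in((85,50),(485,82),(450,402),(40,367))]
TL,TR,BR,BL=C; print(np.array(C), [np.linalg.norm(v) for v in(TR-TL,BR-BL,TL-BL,TR-BR)])
for a,b in((TL,TR),(BL,BR)): v=a-b; print("yaw from width",np.degrees(np.arctan2(-v[0],v[1])))
for a,b in((BL,TL),(BR,TR)): v=b-a; print("yaw depth",np.degrees(np.arctan2(v[1],v[0])))
print("hinge mid",(TL+TR)/2,"dist knob",np.linalg.norm(((TL+TR)/2-k)[:2]))
v=(TL+TR)/2-k; print("yaw knob-hinge",np.degrees(np.arctan2(v[1],v[0])))
o=robot.get_obs(); print(o["position"],R.from_quat(o["tool_rot"]).as_matrix())
E
```

```text
tri (array([0.4369, 0.3205, 0.114 ]), np.float64(0.0010221657948470552))
knob top/side [0.4364 0.3203 0.115 ] [0.4378 0.3216 0.115 ]
[[0.648  0.4168 0.12  ]
 [0.6342 0.1962 0.12  ]
 [0.4594 0.207  0.12  ]
 [0.4732 0.4266 0.12  ]] [np.float64(0.22103222455553298), np.float64(0.220018849812131), np.float64(0.1750744454450393), np.float64(0.17510149828851834)]
yaw from width -3.584985210196398
yaw from width -3.593042714030542
yaw depth -3.1993159239983653
yaw depth -3.5309702103238068
hinge mid [0.6411 0.3065 0.12  ] dist knob 0.20521417323389368
yaw knob-hinge -3.852199971924496
[ 0.2148 -0.5869  0.1917] [[ 0.9391  0.3437 -0.    ]
 [ 0.3437 -0.9391 -0.    ]
 [-0.      0.     -1.    ]]
```

```bash
python3 -m handwheel '[[0,0,-0.23,0],[0,0,-0.23,0],[0.85,-0.53,-0.23,0.0657],[0.85,-0.53,-0.23,0.0657],[0.85,-0.53,-0.23,0.0657],[0.85,-0.53,-0.23,0.0657],[0.85,-0.53,-0.23,0.0657],[0.85,-0.53,-0.23,0.0657],[0.85,-0.53,-0.23,0.0657],[0.85,-0.53,-0.23,0.0657],[0.85,-0.53,-0.23,0.0657],[0.85,-0.53,-0.23,0.0657],[0.85,-0.53,-0.23,0.0657],[0.85,-0.53,-0.23,0.0657]]' 100
cat > d.py <<'E'
import sys
from h import *
from scipy.spatial.transform import Rotation as R
np.set_printoptions(precision=4,suppress=True)
o=robot.get_obs(); M=R.from_quat(o["tool_rot"]).as_matrix()
print(o["time"],o["q"],"yaw",np.degrees(np.arctan2(M[1,0],M[0,0])),"turn",(np.arctan2(M[1,0],M[0,0])+np.radians(3.55))/2/np.pi)
for a in sys.argv[1:]: print(a,M.T@(np.array(eval(a))-o["position"])/.3)
E
python3 d.py .45,0,.26 .437,.3205,.20
```

```text
time: 1.87
position: [0.3988, -0.3516, 0.2606]
tool_rot: [0.999, -0.032, -0.0, 0.0]
ft_force: [0.7, -0.1, -0.2]
grip_width: 0.0874
grip_force: 0.0
1.8667 [-0.9326  0.3224  1.5785 -0.0006  1.2402  0.7026] yaw -3.6782408901639374 turn -0.0003562246948998263
.45,0,.26 [ 0.0951 -1.1806  0.0012]
.437,.3205,.20 [-0.0166 -2.2441  0.2006]
```

```bash
python3 -m handwheel '[[0.15,-1,0,0],[0.15,-1,0,0],[0.15,-1,0,0],[0.15,-1,0,0],[0.15,-1,0,0],[0.15,-1,0,0],[0.15,-1,0,0],[0.15,-1,0,0],[0.15,-1,0,0]]' 
python3 -m handwheel '[[0,-1,0,0],[0,-1,0,0],[0,-1,0,0],[0,-1,0,0],[0,-1,0,0],[0,-1,0,0],[0,-1,0,0],[0,-1,0,0],[0,-1,0,0]]' 70
python3 d.py .437,.3205,.20 .437,.3205,.104
```

```text
time: 2.62
position: [0.4633, -0.0517, 0.2607]
tool_rot: [1.0, -0.03, 0.0, -0.0]
ft_force: [-0.3, -1.4, 0.5]
grip_width: 0.0872
grip_force: 0.0
time: 3.37
position: [0.483, 0.2466, 0.2603]
tool_rot: [1.0, -0.03, 0.0, 0.0]
ft_force: [-0.6, -0.2, -0.0]
grip_width: 0.0609
grip_force: 0.0
3.3667 [ 0.2662  0.3384  1.5543 -0.0005  1.2484  1.8974] yaw -3.4553775341271344 turn 0.0002628401829801812
.437,.3205,.20 [-0.1679 -0.2367  0.2009]
.437,.3205,.104 [-0.1681 -0.2368  0.5209]
```

```bash
python3 -m handwheel '[[-0.168,-0.237,0,0],[-0.168,-0.237,0,0],[-0.168,-0.237,0.2,0],[-0.168,-0.237,0.2,0],[-0.168,-0.237,0.3,0],[-0.168,-0.237,0.35,0],[-0.168,-0.237,0.4,0],[-0.168,-0.237,0.45,0],[-0.168,-0.237,0.5,0],[-0.168,-0.237,0.52,0],[-0.168,-0.237,0.52,0],[-0.168,-0.237,0.52,0]]'
python3 d.py .437,.3205,.104
python3 -c "
from h import *
s=vision.camera('side');t=vision.camera('top')
a=cv2.resize(s['frame'][200:360,300:460],(400,400));b=cv2.resize(t['frame'][160:320,120:280],(400,400))
cv2.imwrite('pics/pre.png',np.hstack([a,b])[:,:,::-1])"
```

```text
time: 4.37
position: [0.4368, 0.3186, 0.1048]
tool_rot: [0.999, -0.032, -0.0, 0.0]
ft_force: [1.0, -0.5, 1.0]
grip_width: 0.061
grip_force: 0.0
4.3667 [ 0.4236  0.5375  1.7269 -0.0006  0.8775  2.0591] yaw -3.6827104737040983 turn -0.0003686402047336071
.437,.3205,.104 [ 0.0002 -0.0064  0.0026]
```

View pics/pre.png

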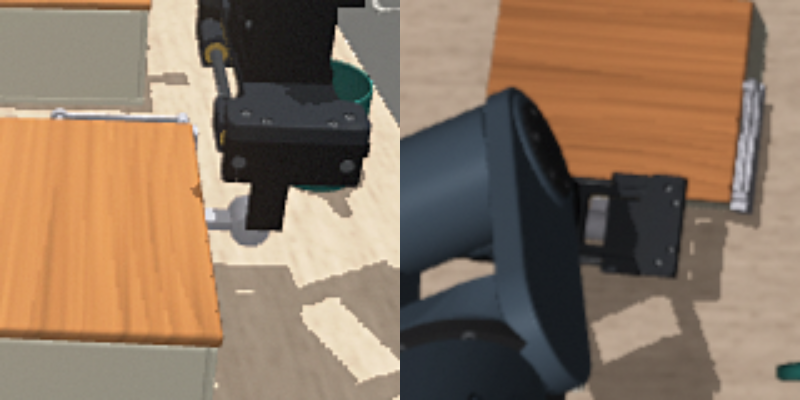

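In the left (side) crop, the near finger is centred at column ~267 and the knob at ~249. I'll check whether parallax explains that offset.

```bash
python3 -c "
from h import *
s=vision.camera('side')
for P in ((.437,.3205,.1145),(.437,.355,.1145),(.437,.355,.097),(.430,.355,.097)):
  p=proj(s,np.array(P)); print(P,p,(p-[200,300])*2.5)"
```

```text
(0.437, 0.3205, 0.1145) [288.13015382 399.89588345] [220.32538456 249.73970862]
(0.437, 0.355, 0.1145) [301.96836021 404.22347216] [254.92090054 260.55868041]
(0.437, 0.355, 0.097) [310.5848018  403.08482052] [276.4620045  257.71205131]
(0.43, 0.355, 0.097) [310.57234638 407.43120088] [276.43086594 268.57800221]
```

```bash
python3 -c "
from h import *
from scipy.spatial.transform import Rotation as R
import itertools
o=robot.get_obs();M=R.from_quat(o['tool_rot']).as_matrix();p=o['position']; print(p,o['grip_width'])
ims=[]
for n,r,c0 in(('side',120,260),('top',150,110)):
  c=vision.camera(n); im=c['frame'][:,:,::-1].copy(); im=cv2.resize(im[r:r+200,c0:c0+200],(400,400),interpolation=cv2.INTER_CUBIC)
  for (x,y,z),col in (((.0095,(.0305,.0585),(-.06,.008)),(0,255,0)),((.0095,(-.0585,-.0305),(-.06,.008)),(0,255,255)),((.0375,(-.095,.095),(-.062,-.1)),(0,0,255))):
    P=[proj(c,p+M@np.array(v)) for v in itertools.product((-x,x),y,z)]
    q=np.array([[(b-c0)*2,(a-r)*2] for a,b in P],np.int32)
    cv2.polylines(im,[cv2.convexHull(q)],True,col,1)
  ims.append(im)
cv2.imwrite('pics/proj.png',np.hstack(ims))"
```

```text
[0.43694663 0.31997451 0.10569391] 0.06096984372943508
```

View pics/proj.png

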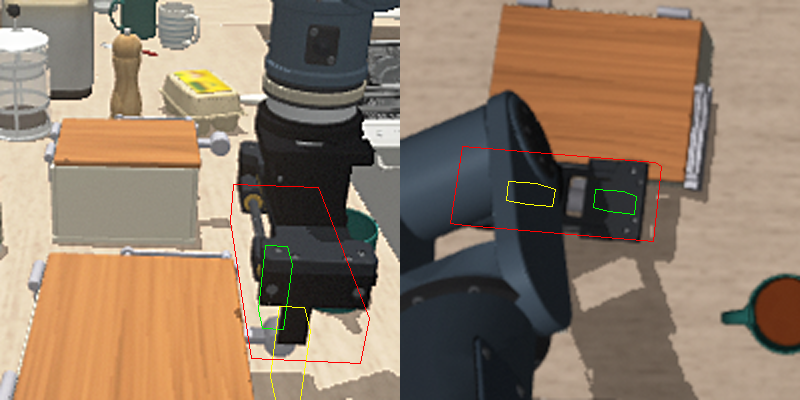

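The gripper in the side view sits higher in the image than projected. I'll test the same projection on the starting pose, using side0 and an enlarged crop.

```bash
python3 -c "
from h import *
from scipy.spatial.transform import Rotation as R
c=vision.camera('side')
print(proj(c,np.array([.215,-.587,.191])),proj(c,np.array([.215,-.587,.183])))
o=robot.get_obs(); print(proj(c,o['position']))
im=cv2.imread('pics/side0.png')[50:130,380:460]; im=cv2.resize(im,(400,400),interpolation=cv2.INTER_CUBIC)
p=proj(c,np.array([.215,-.587,.183])); cv2.drawMarker(im,(int((p[1]-380)*5),int((p[0]-50)*5)),(0,0,255),0,20,1)
f=c['frame'][:,:,::-1][260:320,370:430]; f=cv2.resize(f,(400,400),interpolation=cv2.INTER_CUBIC)
p=proj(c,o['position']); cv2.drawMarker(f,(int((p[1]-370)*6.67),int((p[0]-260)*6.67)),(0,0,255),0,20,1)
cv2.imwrite('pics/chk.png',np.hstack([im,f]))"
```

```text
[114.54090789 413.05728751] [116.70414563 412.80970342]
[292.43597974 399.75404979]
```

View pics/chk.png

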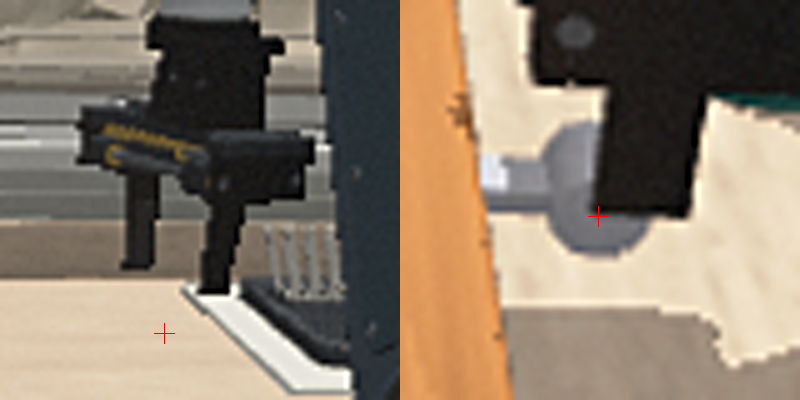

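```bash
python3 -c "
from h import *
from scipy.optimize import least_squares
from scipy.spatial.transform import Rotation as R
c=vision.camera('side'); o=robot.get_obs()
M1=R.from_quat([.9847,.1745,0,-.0011]).as_matrix(); M2=R.from_quat(o['tool_rot']).as_matrix()
p1=np.array([.2148,-.5867,.1915]);p2=o['position']
D=[(M1,p1,-.0585,(108.6,422.6)),(M1,p1,.0435,(103.6,407.6)),(M2,p2,-.0455,(292.2,406.4))]
f=lambda d:np.concatenate([proj(c,p+d+M@np.array([0,y,.008]))-np.array(m) for M,p,y,m in D])
print(f(np.zeros(3)))
r=least_squares(f,np.zeros(3)); print(r.x,r.fun)
J=r.jac; print(np.sqrt(np.diag(np.linalg.inv(J.T@J))))
"
```

```text
[11.71892928 -0.54999536 10.37826745 -1.11106742 22.94119251 -3.1168985 ]
[-0.00214032 -0.00871724  0.0382798 ] [ 0.39206116  0.77892544 -0.32732674  0.04852293 -0.03683433 -0.36258634]
[0.00204145 0.00540839 0.00354171]
```

The images put the fingertips about 38 mm above where the reported TCP puts them, with the lateral offset only a few mm. The bin heights check out, so I trust the images for the gripper's height relative to the bin. I'll open up and descend slowly while watching the force.

```bash
python3 -m handwheel '[[0,0,0.02,0],[0,0,0.04,0],[0,0,0.06,0],[0,0,0.08,0],[0,0,0.09,0],[0,0,0.09,0]]' 80
python3 -m handwheel '[[0,0,0.01,0],[0,0,0.02,0],[0,0,0.03,0],[0,0,0.03,0]]'
python3 -c "
from h import *
s=vision.camera('side');t=vision.camera('top')
a=cv2.resize(s['frame'][240:320,350:430],(400,400),interpolation=2);b=cv2.resize(t['frame'][210:290,160:240],(400,400),interpolation=2)
cv2.imwrite('pics/down.png',np.hstack([a,b])[:,:,::-1])"
```

```text
time: 5.22
position: [0.435, 0.3198, 0.0764]
tool_rot: [1.0, -0.031, -0.001, 0.001]
ft_force: [-0.0, 0.2, -1.1]
grip_width: 0.0699
grip_force: 0.0
time: 5.55
position: [0.4355, 0.32, 0.0681]
tool_rot: [1.0, -0.031, -0.0, 0.0]
ft_force: [-0.3, -0.8, -0.1]
grip_width: 0.0698
grip_force: 0.0
```

View pics/down.png

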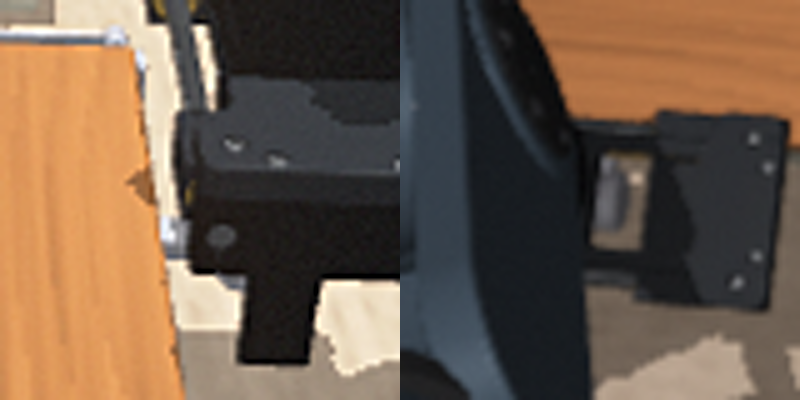

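The side crop shows the near finger at about (312,405), with its tip now below the knob. The top crop shows the knob between the rails at about (248,202). I'll shift slightly in +x and close gently to test the centring.

```bash
python3 -m handwheel '[[0.01,0,0,0],[0.01,0,0,0],[0.01,0,0,0],[0.01,0,0,0],[0.01,0,0,0],[0.01,0,0,0],[0.01,0,0,0],[0.01,0,0,0],[0.01,0,0,0],[0.01,0,0,0]]' 10 4
```

```text
time: 6.48
position: [0.4389, 0.3211, 0.0687]
tool_rot: [1.0, -0.031, 0.0, -0.001]
ft_force: [-1.0, 6.0, -2.0]
grip_width: 0.0239
grip_force: 4.0
```

The width of 23.9 mm matches the knob, so it is gripped. The +6 N in y agrees with the gripper sitting too far toward -y, so I'll shift +y to relieve it.

```bash
python3 -m handwheel '[[0,-0.005,0,0],[0,-0.01,0,0],[0,-0.01,0,0],[0,-0.01,0,0]]'
python3 -m handwheel '[[0,-0.005,0,0],[0,-0.01,0,0],[0,-0.01,0,0],[0,-0.01,0,0]]'
```

```text
time: 6.82
position: [0.4387, 0.3211, 0.0686]
tool_rot: [1.0, -0.03, -0.0, 0.002]
ft_force: [0.6, -5.1, 1.0]
grip_width: 0.0241
grip_force: 4.0
time: 7.15
position: [0.4388, 0.3231, 0.0685]
tool_rot: [1.0, -0.03, -0.001, 0.003]
ft_force: [0.7, -8.0, 1.9]
grip_width: 0.0285
grip_force: 4.0
```

```bash
python3 -m handwheel '[[0,0.01,0,0],[0,0.0145,0,0],[0,0.0145,0,0],[0,0.0145,0,0],[0,0.0145,0,0]]' 0 20
```

```text
time: 7.57
position: [0.4387, 0.3211, 0.0685]
tool_rot: [1.0, -0.031, -0.0, 0.001]
ft_force: [1.4, -4.0, -0.5]
grip_width: 0.0238
grip_force: 20.0
```

```bash
python3 - <<'E'
from h import *
from scipy.spatial.transform import Rotation as R
o=robot.get_obs(); print(o["time"],o["position"],o["ft_force"],o["grip_width"],o["grip_force"])
# knob path in units of 300mm: tool x = bin x, tool -z = up
for a in np.arange(0,1.1,.05): print(round(a,2), round(.21*(1-np.cos(a))/.3,3), round(-.21*np.sin(a)/.3,3))
E
```

```text
7.5667 [0.43873295 0.32111001 0.06853871] [ 1.37399402 -3.95703938 -0.51444262] 0.02381934062929636 19.97956909937784
0.0 0.0 -0.0
0.05 0.001 -0.035
0.1 0.003 -0.07
0.15 0.008 -0.105
0.2 0.014 -0.139
0.25 0.022 -0.173
0.3 0.031 -0.207
0.35 0.042 -0.24
0.4 0.055 -0.273
0.45 0.07 -0.304
0.5 0.086 -0.336
0.55 0.103 -0.366
0.6 0.122 -0.395
0.65 0.143 -0.424
0.7 0.165 -0.451
0.75 0.188 -0.477
0.8 0.212 -0.502
0.85 0.238 -0.526
0.9 0.265 -0.548
0.95 0.293 -0.569
1.0 0.322 -0.589
1.05 0.352 -0.607
```

```bash
python3 -m handwheel '[[0,0,-0.02,0],[0.001,0,-0.035,0],[0.002,0,-0.053,0],[0.003,0,-0.07,0],[0.005,0,-0.088,0],[0.008,0,-0.105,0],[0.011,0,-0.122,0],[0.014,0,-0.139,0],[0.018,0,-0.156,0],[0.022,0,-0.173,0],[0.022,0,-0.173,0],[0.022,0,-0.173,0]]'
```

```text
time: 8.57
position: [0.4447, 0.3208, 0.1211]
tool_rot: [1.0, -0.031, -0.001, 0.0]
ft_force: [-0.5, -5.4, -1.9]
grip_width: 0.0238
grip_force: 20.0
```

```bash
python3 -m handwheel '[[0.009,0,-0.034,0],[0.02,0,-0.067,0],[0.033,0,-0.1,0],[0.048,0,-0.131,0],[0.064,0,-0.163,0],[0.081,0,-0.193,0],[0.1,0,-0.222,0],[0.121,0,-0.251,0],[0.143,0,-0.278,0],[0.166,0,-0.304,0],[0.166,0,-0.304,0]]'
python3 -m handwheel '[[0.012,0,-0.013,0],[0.024,0,-0.025,0],[0.05,0,-0.049,0],[0.077,0,-0.071,0],[0.105,0,-0.092,0],[0.134,0,-0.112,0],[0.158,0,-0.126,0],[0.158,0,-0.126,0],[0.158,0,-0.126,0],[0.158,0,-0.126,0],[0.158,0,-0.126,0],[0.158,0,-0.126,0]]'
python3 -c "
from h import *
s=vision.camera('side');t=vision.camera('top')
a=cv2.resize(s['frame'][180:380,230:430],(400,400),interpolation=2);b=cv2.resize(t['frame'][140:260,140:260],(400,400),interpolation=2)
cv2.imwrite('pics/up.png',np.hstack([a,b])[:,:,::-1])"
```

```text
time: 9.48
position: [0.495, 0.3175, 0.2136]
tool_rot: [1.0, -0.031, -0.001, 0.001]
ft_force: [-4.2, -5.0, -0.1]
grip_width: 0.0235
grip_force: 20.0
time: 10.48
position: [0.542, 0.3144, 0.251]
tool_rot: [1.0, -0.031, 0.0, 0.001]
ft_force: [-1.7, -6.4, 2.4]
grip_width: 0.024
grip_force: 20.0
```

View pics/up.png

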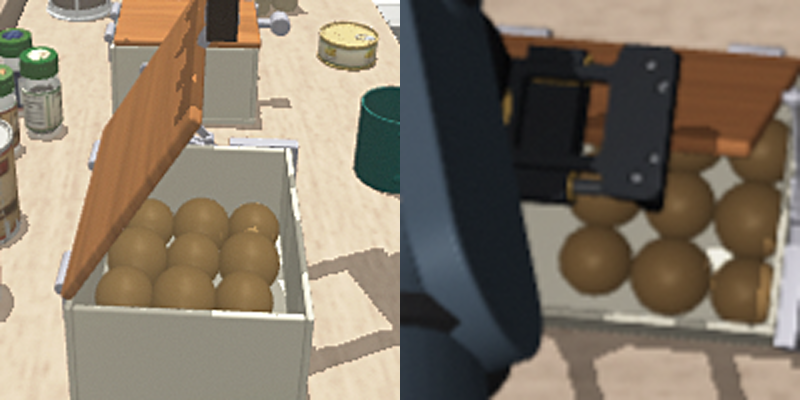

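The lid stands at roughly 60° with the knob still held: the lid edge runs from (295,65) to (0,200) in the left crop. The stay is hidden behind the lid. I'll lower it gently and watch the vertical force.

```bash
python3 -m handwheel '[[-0.012,0,0.008,0],[-0.024,0,0.016,0],[-0.038,0,0.026,0],[-0.053,0,0.035,0],[-0.067,0,0.046,0],[-0.081,0,0.056,0],[-0.081,0,0.056,0],[-0.081,0,0.056,0]]'
python3 -m handwheel '[[-0.008,0,0.006,0],[-0.016,0,0.013,0],[-0.016,0,0.013,0],[-0.016,0,0.013,0]]'
python3 -m handwheel '[[-0.008,0,0.006,0],[-0.016,0,0.013,0],[-0.016,0,0.013,0],[-0.016,0,0.013,0]]'
```

```text
time: 11.25
position: [0.5176, 0.316, 0.2335]
tool_rot: [1.0, -0.031, -0.0, 0.001]
ft_force: [-2.6, -5.5, -0.7]
grip_width: 0.024
grip_force: 20.0
time: 11.58
position: [0.513, 0.3163, 0.2297]
tool_rot: [1.0, -0.031, 0.0, 0.001]
ft_force: [-1.2, -5.5, 0.3]
grip_width: 0.0242
grip_force: 20.0
time: 11.92
position: [0.5092, 0.3165, 0.2263]
tool_rot: [1.0, -0.031, 0.001, 0.001]
ft_force: [0.1, -6.8, 1.4]
grip_width: 0.0237
grip_force: 20.0
```

```bash
python3 -m handwheel '[[-0.004,0,0.004,0],[-0.008,0,0.007,0],[-0.008,0,0.007,0],[-0.008,0,0.007,0]]'
python3 -m handwheel '[[-0.004,0,0.004,0],[-0.008,0,0.007,0],[-0.008,0,0.007,0],[-0.008,0,0.007,0]]'
```

```text
time: 12.25
position: [0.5089, 0.3166, 0.2258]
tool_rot: [1.0, -0.031, 0.004, 0.0]
ft_force: [1.3, -7.1, 6.2]
grip_width: 0.0237
grip_force: 20.0
time: 12.58
position: [0.5086, 0.3167, 0.2253]
tool_rot: [1.0, -0.031, 0.006, 0.0]
ft_force: [2.9, -8.6, 9.0]
grip_width: 0.0237
grip_force: 20.0
```

The position has stopped at about 0.84 rad and the vertical force rises when pushed further, so the stay bears the lid. I'll relieve the load, open, and back off straight up.

```bash
python3 -m handwheel '[[0.006,0,-0.006,0],[0.013,0,-0.012,0],[0.013,0,-0.012,0],[0.013,0,-0.012,0]]'
python3 -m handwheel '[[0,0,0,0],[0,0,0,0],[0,0,0,0],[0,0,0,0],[0,0,0,0],[0,0,0,0],[0,0,0,0],[0,0,0,0]]' 65
python3 -m handwheel '[[0,0,-0.03,0],[0,0,-0.08,0],[0,0,-0.15,0],[0,0,-0.25,0],[0,0,-0.35,0],[0,0,-0.35,0],[-0.4,0,-0.35,0],[-0.4,0,-0.35,0],[-0.4,0,-0.35,0],[-0.4,0,-0.35,0],[-0.4,0,-0.35,0]]'
python3 -c "
from h import *
s=vision.camera('side');t=vision.camera('top')
a=cv2.resize(s['frame'][180:380,230:430],(400,400),interpolation=2);b=cv2.resize(t['frame'][140:260,140:260],(400,400),interpolation=2)
cv2.imwrite('pics/end.png',np.hstack([a,b])[:,:,::-1])"
```

```text
time: 12.92
position: [0.5091, 0.3166, 0.2262]
tool_rot: [1.0, -0.031, 0.002, 0.001]
ft_force: [1.1, -5.6, 2.4]
grip_width: 0.0238
grip_force: 20.0
time: 13.58
position: [0.5077, 0.3176, 0.2243]
tool_rot: [1.0, -0.031, -0.0, -0.0]
ft_force: [0.7, 0.3, 0.1]
grip_width: 0.0559
grip_force: 0.0
time: 14.5
position: [0.3864, 0.325, 0.3302]
tool_rot: [1.0, -0.03, 0.001, -0.0]
ft_force: [1.3, -0.1, 0.1]
grip_width: 0.057
grip_force: 0.0
```

View pics/end.png

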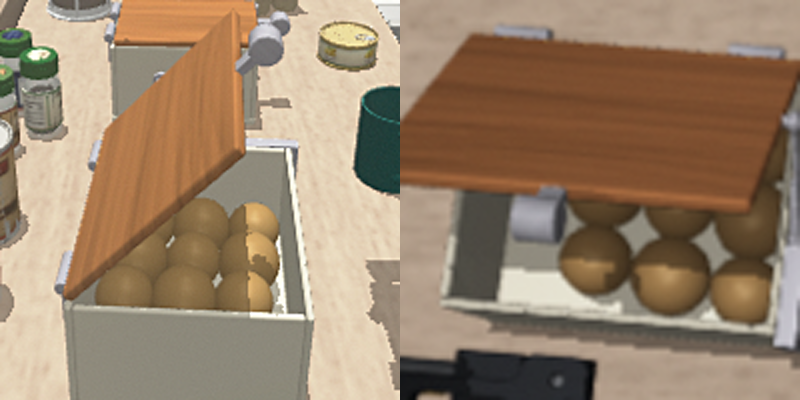

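The lid stays propped at about 48° with the gripper clear: the knob is at (265,45) in the left crop, and the gripper is at the bottom of the right crop, away from the bin. The narrow bin is shut.

```bash
python3 -c "
from rig import job; print(job.hand_in())"
```

```text
the job is handed in; nothing more can be done
None
```

I raised the wide bin's lid to about 1.04 rad, let it down onto its stay at about 0.84 rad and let go. The narrow bin stayed shut, and I handed the job in at about 15 s; the hand-in returned no verdict.

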